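Tip a standing concrete prism into its cradle and push it home

ROBOT

A 6-joint arm with a two-finger parallel gripper is mounted at the origin on a cart in front of the work surface, level with it; the furniture and walls round the work are solid. World frame = base frame: x ahead of the robot, y to its left, z up, the work surface at z = 0. Lengths are in m, angles in rad, forces in N, time in s.
With the tool pointing down it reaches from about 0.275 to 0.825 m from the base axis. Payload 5.2 kg.
Tool frame: the origin (TCP) lies at the very end of the fingers, on their centre line; the grasp point (between the pads) lies 19 mm behind it; z points along the fingers, y is the line along which they close (so a half turn about z gives the same grasp; the last joint's range is limited). The gripper opens to 93 mm and grips with 3 to 60 N. Pads are 15 mm wide; open, the fingers measure 128 mm over their backs; the gripper's body (75 mm by 188 mm) begins 65 mm behind the grasp point.
Start: joints at [1.042, 0.259, 1.535, -0, 1.348, -0.203], TCP at [0.176, 0.521, 0.219] pointing down, gripper open.
Joint ranges: [-3.14, 3.14], [-0.91, 2.08], [0.19, 2.58], [-1.22, 4.36], [0.22, 2.71], [-3.12, 3.12]. Speed limits (rad/s): [2.57, 2.57, 3.14, 3.14, 3.14, 3.14].

INTERFACE

Orientations are given as a rotation vector (axis times angle).
In Python, from cell import env, eyes gives the robot as it stands.
- The arm moves only by the shell command python3 -m crank 'ROWS'. ROWS is JSON, a list of rows, each an object of numbers: "tx", "ty", "tz": the shift along the tool's x, y, z in mm; "yaw": the turn about the tool's z in units of 8 degrees (1.0 is 8 degrees); "grip": the opening, from -1 (shut) to 1 (fully open), so that 0 is half open. A call has exactly 10 rows; each row shifts and turns the commanded pose from where the row before left it, along the tool's axes as they then stand; what a row does not reach is not made up. A row lasts 1/10 s, in which the tool goes at most 50 mm and 8.59 degrees, less where a joint would pass 70% of its speed; a pose out of reach is approached as far as the arm can. A call is refused whole if a number of a shift passes 50 or a number of a turn 1, either way. A call with a gripper value outside its range is refused whole. The fingers move at their own pace and stop on an object; the grip force is fixed at half the most. Time passes only in rows, so rows that do not move let the fingers close, or fill a call up. It gives the time, the measured TCP pose, the force, the opening and the grip force at its end, in the units of the state.
- env.get_state(): the state, without advancing time (a new reading comes with each control period).
- eyes.camera(name): name is "side" or "top" or "wrist"; returns a dict with "image" (480x640x3 uint8, red, green, blue), "fx", "fy", "cx", "cy" (pixels), "dist" ([k1, k2, p1, p2, k3] as OpenCV has them; the pictures are not rectified), "rvec" (rotation vector, rad) and "tvec" (3), from world to camera coordinates, as OpenCV has them. Camera axes: x right, y down, z forward; pixel columns grow to the right and rows downward; lengths in m; the calibration is good to about 2 mm. A picture is of the moment at which its call begins. There is no depth.
- env.close_job(): hands the job in; it is judged then, once.
Trained networks look in the newest picture that a camera, given by its name, has taken for a name from the list of things; names that differ only in an ending like _2 or _b are one class to them, and where a whole thing is asked for, a point or a joint stands for the part that bears it (a point fixed in the world has none). Each returns a list of dicts, best first, with "p" (0 to 1); they miss things now and then, are a little off and sometimes report something else, mostly with a low value. They report only what shows in the picture. A call takes as long as a camera call. They do not tell look-alikes from the thing itself.
- eyes.find_in(camera, query): "xy" ([column, row] as shares, 0 to 1, of the picture: columns of its width, rows of its height, amid what is visible of it).
- eyes.trace(camera, query): "mask" (480x640 bool, what is visible of it) and "xy" ([column, row] as shares, 0 to 1, of the picture: columns of its width, rows of its height, amid what is visible of it).
- eyes.mark_of(camera, query): "xy" ([column, row] as shares, 0 to 1, of the picture: columns of its width, rows of its height: a listed point, or the origin of a listed thing).
The state is a dict: "t": time; "q": joint angles; "qd": joint speeds; "effort": joint torques, N m; "tcp_pos": TCP position; "tool_rot": TCP orientation; "wrist_force": force on the tool from outside, world axes, zero at the start; "torque": the same for the moment, N m; "grip_width": finger opening in m; "finger_force": force on a finger pad.
Only numpy, scipy, OpenCV 4.12 (cv2) and the standard library are available. Lean on these libraries where they do the work, as an engineer would, in place of code of your own. Each camera call takes 0.05 s, during which the arm holds its last target. There are 200 camera calls.

TASK

The concrete prism stands on end at the open end of the bending-test cradle: push it over lengthwise so that it falls flat between the two rails, then push it along the channel until its end is up against the steel stop. Only push it, with light pushes: do not grip, lift or carry it, and leave the small core, the jar and the tin standing where they are.

Things in the scene. Friction and masses are not known exactly. Their poses are not given: they have to be found in the camera images.
- prism: concrete test prism, 40 x 40 x 160 mm, 0.45 to 0.7 kg; origin at its very centre, z axis along its 160 mm length. It stands on end on the cradle's bed, its centre 90 to 108 mm on the -x side of the cradle's origin. Pushed 30 mm or more near its top it overbalances and falls on its own; its foot slides up to about 12 mm, so 20 to 45 mm of gap to the stop remain
- cradle: cradle fixed to the table: grey base plate 290 x 92 mm, 46 mm wide channel between two aluminium rails 240 mm long, tops 24 mm above the table; black rubber bed, top 10 mm above the table, x = -135 to 120 mm. Origin at the centre of its underside, on the table; x runs along the channel from the open end to the stop. A prism lying home has its centre at x = 40 mm, 30 mm above the table
- stop (a point): middle of the foot of the stop's inner face, on the bed (cradle frame x = 120 mm, y = 0, 10 mm above the table); same axes as the cradle. The steel stop block is 66 mm wide, its top 36 mm above the table
- small_core: small speckled asphalt core, 50 mm diameter, 53 mm high, upright beside the cradle; origin at the centre of its underside. Bystander
- jar: pale screw-top jar with white lid, 51 mm diameter, 72 mm high, upright beside the cradle; origin at the centre of its underside. Bystander
- tin: light grey closed round tin, 66 mm diameter, 44 mm high, beside the cradle; origin at the centre of its underside. Bystander
Mind the look-alikes: they are no part of the job. Of the things shaped like the prism, the concrete one is meant.

How it is judged:
By the outcome, as a careful person would: the job done as asked, in the order asked, and still so for the second after the job is handed in, with the robot touching nothing.
It also fails if it takes over 43 s, if anything falls off the work surface, if the arm or the gripper's body presses on something with over 40 N, if the wrist force passes 120 N, or if a joint passes its speed limit or range.

## Working session

There is one attempt and no reset: what is moved stays moved. The work goes in short steps, Python scripts to look and compute and a shell command to move; the robot and the scene stay as the last step left them, time stands still between calls to the robot, and variables do not carry over. Pictures are saved under pics/ and viewed, at most 10 in all, crops included, and the job is handed in when it is done.

```bash
mkdir -p pics
cat > h.py <<'E'
import numpy as np,cv2
from cell import env,eyes
def cam(n):
    c=eyes.camera(n);c['K']=np.array([[c['fx'],0,c['cx']],[0,c['fy'],c['cy']],[0,0,1.]]);c['R']=cv2.Rodrigues(np.array(c['rvec'],float))[0];c['t']=np.array(c['tvec'],float);return c
def ray(c,px):
    u=cv2.undistortPoints(np.array([[px]],float),c['K'],np.array(c['dist'],float))[0,0]
    return -c['R'].T@c['t'],c['R'].T@np.array([u[0],u[1],1])
def onz(c,px,z):
    o,d=ray(c,px);return o+d*(z-o[2])/d[2]
def proj(c,P):
    return cv2.projectPoints(np.array(P,float).reshape(-1,3),np.array(c['rvec'],float),c['t'],c['K'],np.array(c['dist'],float))[0].reshape(-1,2)
def save(n,im): cv2.imwrite('pics/'+n,im[:,:,::-1])
E
python3 - <<'E'
from h import *
C={}
for n in('top','side'):
    c=cam(n);save(n+'1.png',c['image'])
    for q in('prism','cradle','stop','small_core','jar','tin'):
        for r in eyes.mark_of(n,q)[:3]:
            px=np.array(r['xy'])*[640,480]
            z={'prism':.09,'stop':.01}.get(q,0)
            print(n,q,round(r['p'],2),px.round(),onz(c,px,z).round(3))
E
```

```text
top prism 0.96 [248. 343.] [0.345 0.197 0.09 ]
top prism 0.88 [300. 305.] [0.413 0.098 0.09 ]
top prism 0.63 [258. 227.] [0.565 0.177 0.09 ]
top cradle 0.63 [304. 211.] [0.615 0.091 0.   ]
top stop 0.72 [309. 210.] [0.614 0.08  0.01 ]
top stop 0.66 [357. 182.] [ 0.673 -0.025  0.01 ]
top stop 0.63 [257. 227.] [0.581 0.191 0.01 ]
top small_core 0.88 [350. 265.] [ 0.496 -0.003  0.   ]
top jar 0.75 [260. 166.] [0.72  0.185 0.   ]
top tin 0.97 [305. 144.] [0.768 0.085 0.   ]
side prism 0.83 [214. 214.] [0.352 0.175 0.09 ]
side prism 0.7 [336. 216.] [0.572 0.156 0.09 ]
side cradle 0.98 [365. 284.] [0.619 0.07  0.   ]
side stop 0.74 [410. 313.] [ 0.679 -0.029  0.01 ]
side small_core 0.82 [298. 312.] [ 0.503 -0.006  0.   ]
side jar 0.67 [414. 249.] [0.726 0.188 0.   ]
side tin 0.95 [455. 281.] [0.777 0.074 0.   ]
```

View pics/top1.png

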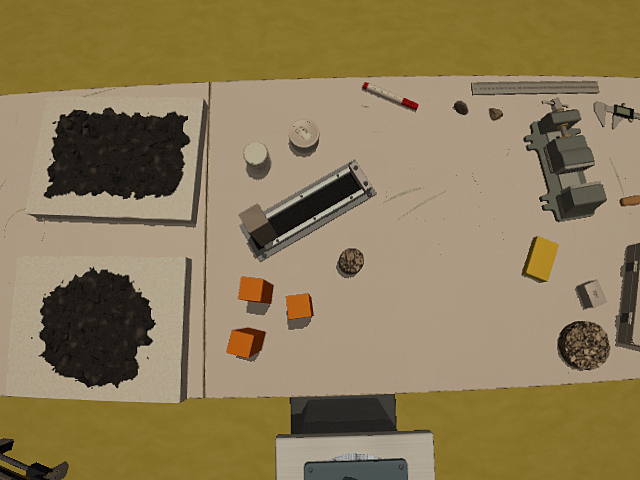

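View pics/side1.png

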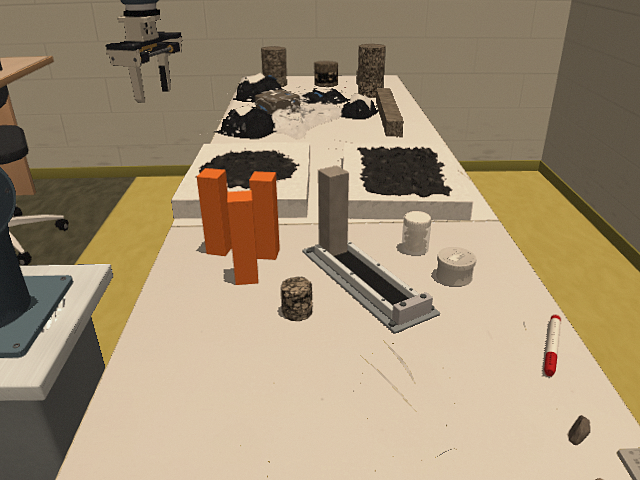

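The candidates for the prism, by top-view pixel, are orange blocks at (255,290), (300,305) and (246,343), and a grey one at (258,227). The side view shows the orange ones at (213,212), (265,215) and (244,238), and the grey one at (333,210). The grey one stands on the cradle's open end, so it's the concrete prism. The stop is at top (360,178) and side (412,308). I'll fit the cradle pose and check the choice in a close crop.

```bash
cat > fit.py <<'E'
from h import *
from scipy.optimize import least_squares
def tri(obs):
    A=[];b=[]
    for c,px in obs:
        o,d=ray(c,px);d/=np.linalg.norm(d);M=np.eye(3)-np.outer(d,d);A.append(M);b.append(M@o)
    return np.linalg.lstsq(np.vstack(A),np.hstack(b),rcond=None)[0]
def W(p,P): # cradle->world
    x,y,a=p;P=np.array(P,float);R=np.array([[np.cos(a),-np.sin(a),0],[np.sin(a),np.cos(a),0],[0,0,1]])
    return P@R.T+[x,y,0]
E
python3 - <<'E'
from fit import *
C={n:cam(n) for n in('top','side')}
M={}
for n in C:
    for q in('cradle','prism'):
        for r in eyes.trace(n,q)[:4]:
            px=np.array(r['xy'])*[640,480]; print(n,q,round(r['p'],2),px.round(),r['mask'].sum())
            if q=='cradle' and q not in M.get(n,{}): M.setdefault(n,{})[q]=r['mask']
            if q=='prism' and np.linalg.norm(px-{'top':[258,227],'side':[333,210]}[n])<20: M.setdefault(n,{})[q]=r['mask']
def box(x0,x1,y0,y1,z0,z1): return [[x,y,z] for x in(x0,x1) for y in(y0,y1) for z in(z0,z1)]
def sil(c,pts):
    m=np.zeros((480*4,640*4),np.uint8);cv2.fillConvexPoly(m,cv2.convexHull((proj(c,pts)*4).astype(np.int32)),1);return cv2.resize(m.astype(np.float32),(640,480),interpolation=cv2.INTER_AREA)
def pts(v,d): return W(v[:3],box(v[3]-.02,v[3]+.02,v[4]-.02,v[4]+.02,.01,.17))
def cost(v):
    s=0
    for n in C:
        m=M[n]; pr=sil(C[n],pts(v,0)); ba=sil(C[n],W(v[:3],box(-.145,.145,-.046,.046,0,.006)))
        if 'prism' in m: s+=np.abs(pr-m['prism']).sum()/m['prism'].sum()
        if 'cradle' in m: 
            u=m['cradle']|(pr>.5); s+=np.abs(np.maximum(ba,pr)-u).sum()/u.sum()
    return s
from scipy.optimize import minimize
v0=np.array([.617,.08,-1.06,-.099,0]);sc=np.array([.01,.01,.05,.01,.005])
r=minimize(lambda u:cost(v0+u*sc),np.zeros(5),method='Nelder-Mead',options=dict(initial_simplex=np.vstack([np.zeros(5),np.eye(5)]),maxiter=300))
v=v0+r.x*sc;print(v.round(4),r.fun,cost(v0),{n:list(M[n]) for n in M});np.save('v.npy',v)
out=[]
for n,(x,y) in(('top',(225,140)),('side',(290,140))):
    im=cv2.resize(C[n]['image'],None,fx=2.5,fy=2.5,interpolation=3)
    for P,col in((W(v[:3],[[a,b,.0] for a,b in((-.145,-.046),(-.145,.046),(.145,.046),(.145,-.046))]),(255,0,0)),(W(v[:3],[[v[3]+a,v[4]+b,.17] for a,b in((-.02,-.02),(-.02,.02),(.02,.02),(.02,-.02))]),(0,255,0)),(W(v[:3],[[.12,-.033,.036],[.12,.033,.036]]),(255,255,0))):
        cv2.polylines(im,[((proj(C[n],P)+.5)*2.5).astype(np.int32)],True,col,1)
    out.append(im[int(y*2.5):int(y*2.5)+480,int(x*2.5):int(x*2.5)+395])
save('crop.png',np.hstack(out))
for n,q,z in(('t','orange',0),):
    for a,b in(((255,281),(213,170)),((300,297),(241,193)),((240,333),(263,173))): pass
for a in((253,286),(299,303),(240,341)): print(onz(C['top'],a,.16).round(3))
s=env.get_state();print(s['tcp_pos'],cv2.Rodrigues(np.array(s['tool_rot'],float))[0].round(3),s['grip_width'])
E
```

```text
top cradle 0.7 [314. 208.] 4973
top prism 0.97 [244. 341.] 919
top prism 0.65 [257. 224.] 797
top prism 0.59 [255. 288.] 787
top prism 0.56 [299. 305.] 599
side cradle 0.95 [379. 288.] 4962
side cradle 0.52 [456. 266.] 1384
side prism 0.94 [267. 212.] 2119
side prism 0.87 [333. 211.] 2506
side prism 0.83 [238. 237.] 2190
side prism 0.71 [216. 211.] 2294
[ 0.6184  0.082  -1.0494 -0.1055  0.0014] 0.2910284790514202 0.7043590017007612 {'top': ['cradle', 'prism'], 'side': ['cradle', 'prism']}
[0.447 0.176 0.16 ]
[0.415 0.096 0.16 ]
[0.353 0.199 0.16 ]
[0.17600249 0.52107391 0.21864851] [[-0.947  0.32  -0.   ]
 [ 0.32   0.947 -0.   ]
 [-0.    -0.    -1.   ]] 0.09313355985858719
```

View pics/crop.png

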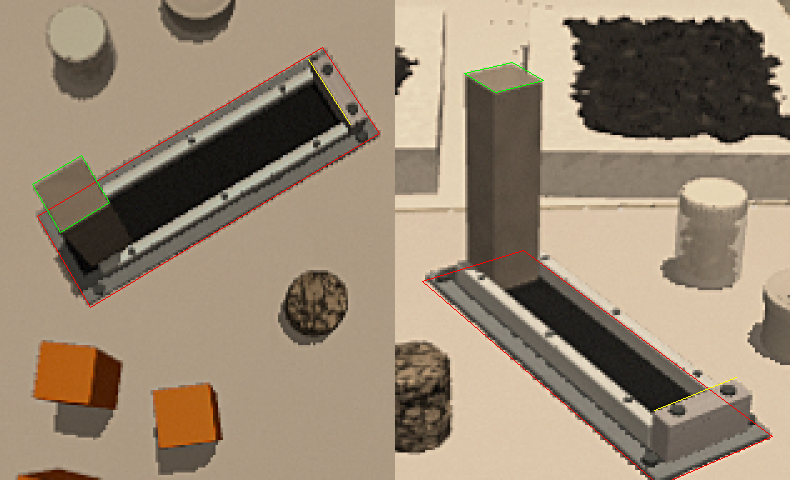

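The crop confirms it: grey concrete prism with its top at crop (70,195) and (505,78), standing inside the fitted cradle outline. The cradle is at (0.618, 0.082) with yaw -60°, and the prism is at x = -0.105. I'll move to behind its top with the fingers shut.

```bash
python3 -m crank '[{"tx":-35,"ty":-13,"grip":-1},{"tx":-35,"ty":-13,"grip":-1},{"tx":-35,"ty":-13,"grip":-1},{"tx":-35,"ty":-13,"grip":-1},{"tx":-35,"ty":-13,"grip":-1},{"tx":-35,"ty":-13,"grip":-1},{"tx":-35,"ty":-13,"grip":-1},{"tx":-35,"ty":-13,"grip":-1},{"tx":-35,"ty":-13,"grip":-1},{"tx":-35,"ty":-13,"grip":-1}]'
python3 -m crank '[{"yaw":-1,"grip":-1},{"yaw":-1,"grip":-1},{"yaw":-1,"grip":-1},{"yaw":-1,"grip":-1},{"yaw":-1,"grip":-1},{"yaw":-1,"grip":-1},{"yaw":-0.07,"grip":-1},{"grip":-1},{"grip":-1},{"grip":-1}]'
cat > st.py <<'E'
from h import *
v=np.load('v.npy')
def cr(p):
    a=v[2];return np.array([[np.cos(a),np.sin(a)],[-np.sin(a),np.cos(a)]])@(np.array(p[:2])-v[:2])
def show():
    s=env.get_state();R=cv2.Rodrigues(np.array(s['tool_rot'],float))[0];a=v[2]
    tgt=np.array([-np.cos(a),-np.sin(a),0]);Y=R[:,1]
    print('t',s['t'],'cradle xy mm',(cr(s['tcp_pos'])*1e3).round(1),'z',round(s['tcp_pos'][2]*1e3,1),'yaw err deg',np.degrees(np.arctan2(Y[0]*tgt[1]-Y[1]*tgt[0],Y@tgt)).round(2),'F',np.round(s['wrist_force'],2),'w',s['grip_width'],s['q'])
if __name__=='__main__':show()
E
python3 st.py
```

```text
t 1.0 cradle xy mm [-601.1 -165. ] z 218.6 yaw err deg 48.54 F [ 0.29 -0.15 -0.31] w 0.09313355985858719 [ 1.04221740e+00  2.58591370e-01  1.53502207e+00 -3.91327479e-06
  1.34799346e+00 -2.02813707e-01]schema error: expected keys tx, ty, tz, yaw, grip
schema error: expected keys tx, ty, tz, yaw, grip
```

```bash
python3 -m crank '[{"tx":-35,"ty":-13,"tz":0,"yaw":0,"grip":-1},{"tx":-35,"ty":-13,"tz":0,"yaw":0,"grip":-1},{"tx":-35,"ty":-13,"tz":0,"yaw":0,"grip":-1},{"tx":-35,"ty":-13,"tz":0,"yaw":0,"grip":-1},{"tx":-35,"ty":-13,"tz":0,"yaw":0,"grip":-1},{"tx":-35,"ty":-13,"tz":0,"yaw":0,"grip":-1},{"tx":-35,"ty":-13,"tz":0,"yaw":0,"grip":-1},{"tx":-35,"ty":-13,"tz":0,"yaw":0,"grip":-1},{"tx":-35,"ty":-13,"tz":0,"yaw":0,"grip":-1},{"tx":-35,"ty":-13,"tz":0,"yaw":0,"grip":-1}]'
python3 -m crank '[{"tx":0,"ty":0,"tz":0,"yaw":-1,"grip":-1},{"tx":0,"ty":0,"tz":0,"yaw":-1,"grip":-1},{"tx":0,"ty":0,"tz":0,"yaw":-1,"grip":-1},{"tx":0,"ty":0,"tz":0,"yaw":-1,"grip":-1},{"tx":0,"ty":0,"tz":0,"yaw":-1,"grip":-1},{"tx":0,"ty":0,"tz":0,"yaw":-1,"grip":-1},{"tx":0,"ty":0,"tz":0,"yaw":-0.07,"grip":-1},{"tx":0,"ty":0,"tz":0,"yaw":0,"grip":-1},{"tx":0,"ty":0,"tz":0,"yaw":0,"grip":-1},{"tx":0,"ty":0,"tz":0,"yaw":0,"grip":-1}]'
python3 st.py
```

```text
t: 2.0
tcp_pos: [0.4671, 0.2848, 0.2188]
tool_rot: [0.51, 3.1, 0.0]
wrist_force: [-0.1, 0.8, -0.1]
grip_width: 0.0179
finger_force: 0.0
t: 3.0
tcp_pos: [0.466, 0.2859, 0.2186]
tool_rot: [0.808, -3.036, 0.0]
wrist_force: [0.7, -0.6, 0.4]
grip_width: 0.0002
finger_force: 0.0
t 3.0 cradle xy mm [-252.8  -30.7] z 218.6 yaw err deg 0.07 F [ 0.74 -0.65  0.43] w 0.00022153793745782247 [ 3.46221674e-01  2.52672730e-01  1.54295225e+00 -2.66852369e-05
  1.34601879e+00 -1.74463746e+00]
```

```bash
python3 -m crank '[{"tx":-16,"ty":-25,"tz":0,"yaw":0,"grip":-1},{"tx":-16,"ty":-25,"tz":0,"yaw":0,"grip":-1},{"tx":0,"ty":-25,"tz":0,"yaw":0,"grip":-1},{"tx":0,"ty":0,"tz":25,"yaw":0,"grip":-1},{"tx":0,"ty":0,"tz":25,"yaw":0,"grip":-1},{"tx":0,"ty":0,"tz":23,"yaw":0,"grip":-1},{"tx":0,"ty":0,"tz":0,"yaw":0,"grip":-1},{"tx":0,"ty":0,"tz":0,"yaw":0,"grip":-1},{"tx":0,"ty":0,"tz":0,"yaw":0,"grip":-1},{"tx":0,"ty":0,"tz":0,"yaw":0,"grip":-1}]'
python3 st.py
python3 - <<'E'
from h import *
a=cam('side')['image'][120:360,160:480];b=cam('wrist')['image']
save('pre.png',np.hstack([cv2.resize(a,(400,300)),cv2.resize(b,(400,300))]))
E
```

```text
t: 4.0
tcp_pos: [0.532, 0.2372, 0.1472]
tool_rot: [-0.81, 3.033, -0.0]
wrist_force: [0.2, -0.3, -0.3]
grip_width: 0.0004
finger_force: 0.0
t 4.0 cradle xy mm [-177.6    2.3] z 147.2 yaw err deg -0.02 F [ 0.22 -0.3  -0.34] w 0.0003968502327173513 [ 2.27952395e-01  3.69847865e-01  1.55967034e+00  1.98537237e-05
  1.20934346e+00 -1.86459617e+00]
```

View pics/pre.png

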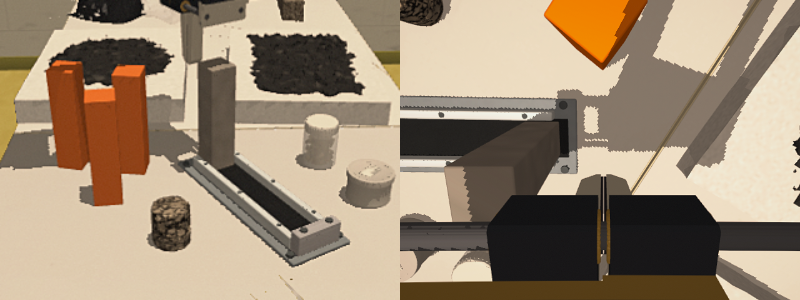

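The fingers (left half, 193,35) are level with the prism's top and behind it in line with the channel. The prism is still upright, so I'll push slowly.

```bash
python3 -m crank '[{"tx":0,"ty":-8,"tz":0,"yaw":0,"grip":-1},{"tx":0,"ty":-7,"tz":0,"yaw":0,"grip":-1},{"tx":0,"ty":-5,"tz":0,"yaw":0,"grip":-1},{"tx":0,"ty":-4,"tz":0,"yaw":0,"grip":-1},{"tx":0,"ty":-4,"tz":0,"yaw":0,"grip":-1},{"tx":0,"ty":-4,"tz":0,"yaw":0,"grip":-1},{"tx":0,"ty":-4,"tz":0,"yaw":0,"grip":-1},{"tx":0,"ty":-4,"tz":0,"yaw":0,"grip":-1},{"tx":0,"ty":-4,"tz":0,"yaw":0,"grip":-1},{"tx":0,"ty":-4,"tz":0,"yaw":0,"grip":-1}]'
python3 st.py
```

```text
t: 5.1
tcp_pos: [0.5552, 0.195, 0.1457]
tool_rot: [-0.81, 3.035, 0.0]
wrist_force: [0.4, 0.4, 1.5]
grip_width: 0.0004
finger_force: 0.3
t 5.1 cradle xy mm [-129.5    1.4] z 145.7 yaw err deg -0.03 F [0.45 0.35 1.54] w 0.0003579838617865054 [ 1.48353907e-01  3.82937943e-01  1.54381601e+00  7.39787870e-05
  1.21484519e+00 -1.94430617e+00]
```

```bash
python3 -m crank '[{"tx":0,"ty":-4,"tz":0,"yaw":0,"grip":-1},{"tx":0,"ty":-4,"tz":0,"yaw":0,"grip":-1},{"tx":0,"ty":-4,"tz":0,"yaw":0,"grip":-1},{"tx":0,"ty":-4,"tz":0,"yaw":0,"grip":-1},{"tx":0,"ty":-4,"tz":0,"yaw":0,"grip":-1},{"tx":0,"ty":-4,"tz":0,"yaw":0,"grip":-1},{"tx":0,"ty":0,"tz":0,"yaw":0,"grip":-1},{"tx":0,"ty":0,"tz":0,"yaw":0,"grip":-1},{"tx":0,"ty":0,"tz":0,"yaw":0,"grip":-1},{"tx":0,"ty":0,"tz":0,"yaw":0,"grip":-1}]'
python3 st.py;python3 - <<'E'
from h import *
a=cam('side')['image'][120:360,160:480];b=cam('top')['image'][110:350,200:520]
save('p2.png',np.hstack([cv2.resize(a,(400,300)),cv2.resize(b,(400,300))]))
E
```

```text
t: 6.1
tcp_pos: [0.5669, 0.1745, 0.1457]
tool_rot: [0.811, -3.035, -0.0]
wrist_force: [-0.0, -0.5, -0.1]
grip_width: 0.0005
finger_force: 0.0
t 6.1 cradle xy mm [-105.9    1.4] z 145.7 yaw err deg -0.03 F [-0.03 -0.53 -0.09] w 0.0005306354320731009 [ 1.10742898e-01  3.90985818e-01  1.53158260e+00  4.98136045e-05
  1.21907870e+00 -1.98196880e+00]
```

View pics/p2.png

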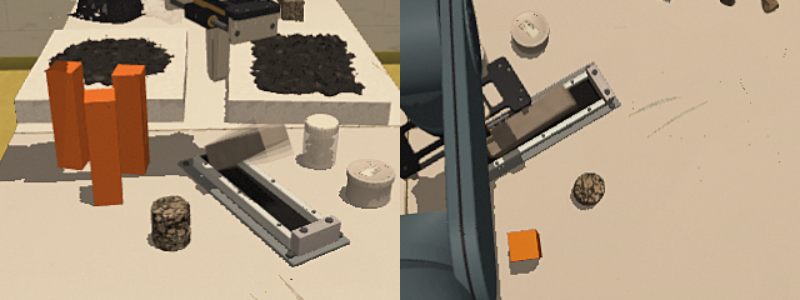

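The prism is mid-fall along the channel (left half 245,145). I'll back off and then look.

```bash
python3 -m crank '[{"tx":0,"ty":0,"tz":0,"yaw":0,"grip":-1},{"tx":0,"ty":15,"tz":0,"yaw":0,"grip":-1},{"tx":0,"ty":15,"tz":0,"yaw":0,"grip":-1},{"tx":0,"ty":15,"tz":0,"yaw":0,"grip":-1},{"tx":0,"ty":5,"tz":0,"yaw":0,"grip":-1},{"tx":0,"ty":0,"tz":0,"yaw":0,"grip":-1},{"tx":0,"ty":0,"tz":0,"yaw":0,"grip":-1},{"tx":0,"ty":0,"tz":0,"yaw":0,"grip":-1},{"tx":0,"ty":0,"tz":0,"yaw":0,"grip":-1},{"tx":0,"ty":0,"tz":0,"yaw":0,"grip":-1}]'
python3 st.py;cat > look.py <<'E'
import sys
from h import *
from st import cr,v
from fit import W
c=cam('side');a=c['image'];m=eyes.trace('side','prism')
for r in m[:5]: print(round(r['p'],2),(np.array(r['xy'])*[640,480]).round())
big=cv2.resize(a,None,fx=3,fy=3,interpolation=3)
for x in np.arange(-.12,.121,.02):
    p=proj(c,W(v[:3],[[x,-.02,.05],[x,.02,.05]]));cv2.polylines(big,[((p+.5)*3).astype(np.int32)],False,(0,255,0) if abs(x+.04)>.001 else (255,0,0),1)
crop=big[570:1010,870:1370]
t=cam('top')['image'][110:350,210:390];save(sys.argv[1],np.hstack([crop,cv2.resize(t,(300,400))[:400] if 0 else cv2.copyMakeBorder(cv2.resize(t,(300,400)),0,40,0,0,cv2.BORDER_CONSTANT)]))
E
python3 look.py p3.png
```

```text
t: 7.2
tcp_pos: [0.5423, 0.2173, 0.1456]
tool_rot: [0.809, -3.035, 0.0]
wrist_force: [0.1, -0.4, -0.1]
grip_width: 0.0007
finger_force: 0.0
t 7.2 cradle xy mm [-155.3    1.4] z 145.6 yaw err deg 0.02 F [ 0.12 -0.39 -0.1 ] w 0.0006710428318287924 [ 1.90375594e-01  3.76027840e-01  1.55464631e+00 -6.36486545e-05
  1.21102351e+00 -1.90143542e+00]
0.94 [239. 237.]
0.85 [372. 272.]
0.74 [266. 215.]
0.57 [214. 212.]
```

View pics/p3.png

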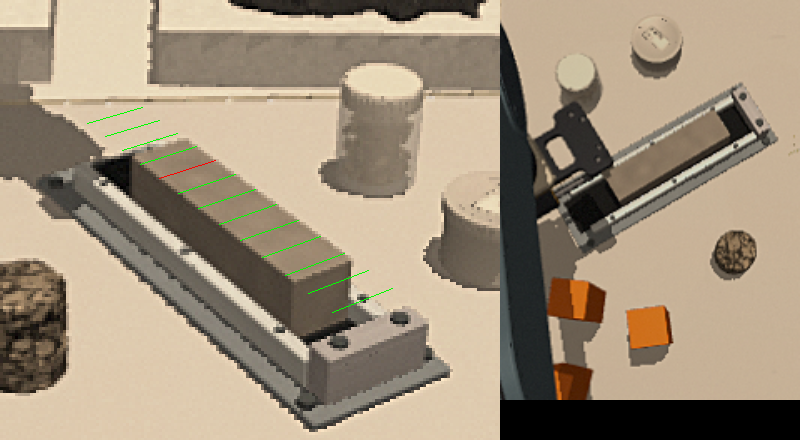

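The prism lies flat between the rails (left half, from 165,150 to 320,270). Its front end is at x ≈ 0.085, which leaves about 35 mm to the stop. The bystanders are all standing. I'll go down behind it and approach.

```bash
python3 -m crank '[{"tx":0,"ty":0,"tz":25,"yaw":0,"grip":-1},{"tx":0,"ty":0,"tz":25,"yaw":0,"grip":-1},{"tx":0,"ty":0,"tz":25,"yaw":0,"grip":-1},{"tx":0,"ty":0,"tz":25,"yaw":0,"grip":-1},{"tx":0,"ty":0,"tz":13,"yaw":0,"grip":-1},{"tx":0,"ty":0,"tz":0,"yaw":0,"grip":-1},{"tx":0,"ty":-15,"tz":0,"yaw":0,"grip":-1},{"tx":0,"ty":-15,"tz":0,"yaw":0,"grip":-1},{"tx":0,"ty":-15,"tz":0,"yaw":0,"grip":-1},{"tx":0,"ty":0,"tz":0,"yaw":0,"grip":-1}]'
python3 st.py
python3 -m crank '[{"tx":0,"ty":-4,"tz":0,"yaw":0,"grip":-1},{"tx":0,"ty":-4,"tz":0,"yaw":0,"grip":-1},{"tx":0,"ty":-4,"tz":0,"yaw":0,"grip":-1},{"tx":0,"ty":-4,"tz":0,"yaw":0,"grip":-1},{"tx":0,"ty":-4,"tz":0,"yaw":0,"grip":-1},{"tx":0,"ty":-4,"tz":0,"yaw":0,"grip":-1},{"tx":0,"ty":-4,"tz":0,"yaw":0,"grip":-1},{"tx":0,"ty":-4,"tz":0,"yaw":0,"grip":-1},{"tx":0,"ty":-3,"tz":0,"yaw":0,"grip":-1},{"tx":0,"ty":-3,"tz":0,"yaw":0,"grip":-1}]'
python3 st.py
```

```text
t: 8.35
tcp_pos: [0.5669, 0.1763, 0.0337]
tool_rot: [-0.805, 3.034, -0.002]
wrist_force: [-0.4, -0.2, -0.5]
grip_width: 0.0003
finger_force: 0.0
t 8.35 cradle xy mm [-107.5    2.3] z 33.7 yaw err deg 0.13 F [-0.42 -0.16 -0.53] w 0.00025687216255284445 [ 1.14183962e-01  5.12056245e-01  1.64872919e+00 -6.85368831e-04
  9.77966700e-01 -1.97522680e+00]
t: 9.35
tcp_pos: [0.5834, 0.1457, 0.0326]
tool_rot: [0.81, -3.035, -0.0]
wrist_force: [-0.9, 3.0, 0.6]
grip_width: 0.0007
finger_force: 1.5
t 9.35 cradle xy mm [-72.7   1.4] z 32.6 yaw err deg -0.02 F [-0.86  3.02  0.56] w 0.0006904251290098095 [ 5.93273982e-02  5.26200734e-01  1.62647171e+00  2.11028929e-04
  9.89226196e-01 -2.03331583e+00]
```

```bash
python3 -m crank '[{"tx":0,"ty":-2,"tz":0,"yaw":0,"grip":-1},{"tx":0,"ty":-2,"tz":0,"yaw":0,"grip":-1},{"tx":0,"ty":-2,"tz":0,"yaw":0,"grip":-1},{"tx":0,"ty":-1,"tz":0,"yaw":0,"grip":-1},{"tx":0,"ty":-1,"tz":0,"yaw":0,"grip":-1},{"tx":0,"ty":-1,"tz":0,"yaw":0,"grip":-1},{"tx":0,"ty":-1,"tz":0,"yaw":0,"grip":-1},{"tx":0,"ty":-1,"tz":0,"yaw":0,"grip":-1},{"tx":0,"ty":-1,"tz":0,"yaw":0,"grip":-1},{"tx":0,"ty":-1,"tz":0,"yaw":0,"grip":-1}]'
python3 st.py
```

```text
t: 10.35
tcp_pos: [0.5899, 0.1344, 0.0326]
tool_rot: [0.81, -3.035, 0.0]
wrist_force: [-1.0, 2.8, 0.2]
grip_width: 0.0005
finger_force: 1.3
t 10.35 cradle xy mm [-59.7   1.4] z 32.6 yaw err deg -0.02 F [-1.    2.75  0.25] w 0.0005134441707715979 [ 3.98875410e-02  5.31502538e-01  1.61668254e+00 -8.50359525e-05
  9.93477215e-01 -2.05259565e+00]
```

```bash
python3 -m crank '[{"tx":0,"ty":-0.5,"tz":0,"yaw":0,"grip":-1},{"tx":0,"ty":-0.5,"tz":0,"yaw":0,"grip":-1},{"tx":0,"ty":-0.5,"tz":0,"yaw":0,"grip":-1},{"tx":0,"ty":-0.5,"tz":0,"yaw":0,"grip":-1},{"tx":0,"ty":0,"tz":0,"yaw":0,"grip":-1},{"tx":0,"ty":0,"tz":0,"yaw":0,"grip":-1},{"tx":0,"ty":0,"tz":0,"yaw":0,"grip":-1},{"tx":0,"ty":0,"tz":0,"yaw":0,"grip":-1},{"tx":0,"ty":0,"tz":0,"yaw":0,"grip":-1},{"tx":0,"ty":0,"tz":0,"yaw":0,"grip":-1}]'
python3 st.py
```

```text
t: 11.35
tcp_pos: [0.591, 0.1327, 0.0327]
tool_rot: [-0.81, 3.035, -0.0]
wrist_force: [-0.8, 1.2, -0.9]
grip_width: 0.0005
finger_force: 0.6
t 11.35 cradle xy mm [-57.7   1.4] z 32.7 yaw err deg -0.02 F [-0.77  1.23 -0.87] w 0.0005311544546251628 [ 3.70001198e-02  5.32313553e-01  1.61505435e+00 -1.55813234e-04
  9.94149145e-01 -2.05545997e+00]
```

```bash
python3 look.py p4.png
```

```text
0.86 [239. 234.]
0.83 [265. 214.]
0.69 [215. 208.]
0.68 [381. 276.]
```

View pics/p4.png

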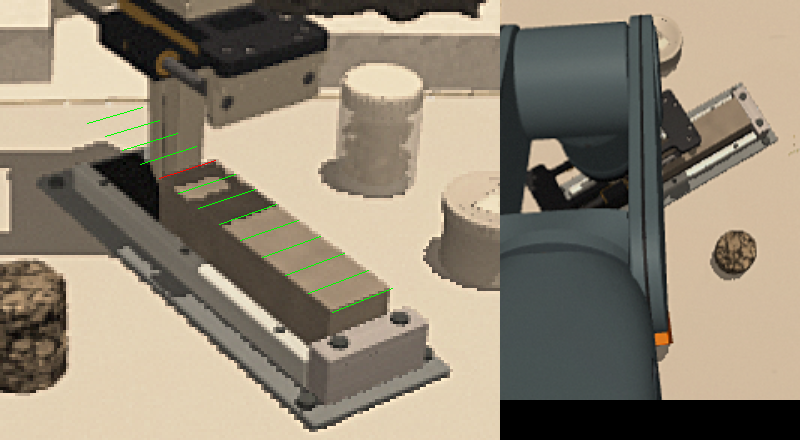

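The front end is right by the stop (left half, 360,310), but the force hasn't risen. I'll creep on until it does.

```bash
python3 -m crank '[{"tx":0,"ty":-0.3,"tz":0,"yaw":0,"grip":-1},{"tx":0,"ty":-0.3,"tz":0,"yaw":0,"grip":-1},{"tx":0,"ty":-0.3,"tz":0,"yaw":0,"grip":-1},{"tx":0,"ty":-0.3,"tz":0,"yaw":0,"grip":-1},{"tx":0,"ty":-0.3,"tz":0,"yaw":0,"grip":-1},{"tx":0,"ty":-0.3,"tz":0,"yaw":0,"grip":-1},{"tx":0,"ty":0,"tz":0,"yaw":0,"grip":-1},{"tx":0,"ty":0,"tz":0,"yaw":0,"grip":-1},{"tx":0,"ty":0,"tz":0,"yaw":0,"grip":-1},{"tx":0,"ty":0,"tz":0,"yaw":0,"grip":-1}]'
python3 st.py
```

```text
t: 12.5
tcp_pos: [0.5918, 0.1312, 0.0326]
tool_rot: [0.81, -3.035, 0.0]
wrist_force: [-0.4, 1.5, -1.1]
grip_width: 0.0005
finger_force: 0.8
t 12.5 cradle xy mm [-55.9   1.4] z 32.6 yaw err deg -0.02 F [-0.43  1.47 -1.1 ] w 0.0005161069780364403 [ 3.43669725e-02  5.33080169e-01  1.61366819e+00 -6.51461837e-05
  9.94846980e-01 -2.05813600e+00]
```

```bash
python3 -m crank '[{"tx":0,"ty":-0.3,"tz":0,"yaw":0,"grip":-1},{"tx":0,"ty":-0.3,"tz":0,"yaw":0,"grip":-1},{"tx":0,"ty":-0.3,"tz":0,"yaw":0,"grip":-1},{"tx":0,"ty":-0.3,"tz":0,"yaw":0,"grip":-1},{"tx":0,"ty":-0.3,"tz":0,"yaw":0,"grip":-1},{"tx":0,"ty":-0.3,"tz":0,"yaw":0,"grip":-1},{"tx":0,"ty":0,"tz":0,"yaw":0,"grip":-1},{"tx":0,"ty":0,"tz":0,"yaw":0,"grip":-1},{"tx":0,"ty":0,"tz":0,"yaw":0,"grip":-1},{"tx":0,"ty":0,"tz":0,"yaw":0,"grip":-1}]'
python3 st.py
```

```text
t: 13.5
tcp_pos: [0.5919, 0.131, 0.0326]
tool_rot: [0.81, -3.034, -0.003]
wrist_force: [-3.3, 7.4, 1.4]
grip_width: 0.0008
finger_force: 3.9
t 13.5 cradle xy mm [-55.7   1.4] z 32.6 yaw err deg -0.03 F [-3.32  7.41  1.43] w 0.0008485895355070532 [ 0.03291922  0.53363209  1.6127201   0.00209991  0.99648654 -2.06084778]
```

The tool stopped moving and the force rose to 8 N, so the prism is against the stop. I'll retreat and check.

```bash
python3 -m crank '[{"tx":0,"ty":3,"tz":0,"yaw":0,"grip":-1},{"tx":0,"ty":10,"tz":0,"yaw":0,"grip":-1},{"tx":0,"ty":20,"tz":0,"yaw":0,"grip":-1},{"tx":0,"ty":20,"tz":0,"yaw":0,"grip":-1},{"tx":0,"ty":20,"tz":0,"yaw":0,"grip":-1},{"tx":0,"ty":0,"tz":-30,"yaw":0,"grip":-1},{"tx":0,"ty":0,"tz":-30,"yaw":0,"grip":-1},{"tx":0,"ty":0,"tz":-30,"yaw":0,"grip":-1},{"tx":0,"ty":0,"tz":-30,"yaw":0,"grip":-1},{"tx":0,"ty":0,"tz":0,"yaw":0,"grip":-1}]'
python3 st.py; python3 look.py p5.png
```

```text
t: 14.5
tcp_pos: [0.5594, 0.1935, 0.1577]
tool_rot: [-0.808, 3.026, -0.003]
wrist_force: [0.9, 0.5, 1.1]
grip_width: 0.0004
finger_force: 0.0
t 14.5 cradle xy mm [-126.1    4.3] z 157.7 yaw err deg -0.03 F [0.85 0.5  1.09] w 0.000435669258069883 [ 1.45102174e-01  3.72381403e-01  1.52824720e+00 -7.53633804e-04
  1.23119127e+00 -1.94739556e+00]
0.88 [266. 212.]
0.71 [380. 277.]
0.66 [241. 236.]
0.65 [214. 211.]
```

View pics/p5.png

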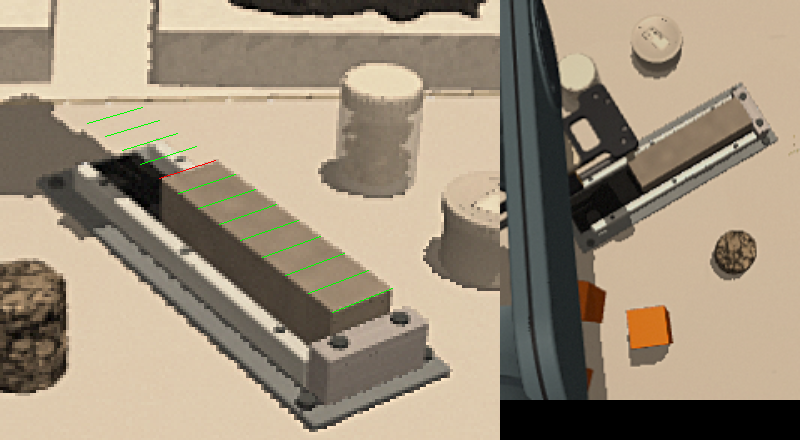

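The prism lies flat with its end on the x = 0.12 line at the stop (left half, 362,300). The core, jar and tin haven't moved, and the robot is clear.

```bash
python3 -c "
from cell import env
print(env.close_job())"
```

```text
the job is handed in; nothing more can be done
None
```

The concrete prism was tipped over lengthwise between the rails and pushed up against the steel stop (about 8 N at contact); the core, jar and tin were not moved, and the job was handed in at about 15 s.

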